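# Shut the rice cooker and twist off its steam-vent cap

### The job

The rice cooker is due for cleaning. Lower its lid fully shut, then twist the steam-vent cap off the middle of the lid: it turns less than a quarter turn, but its thread may be right-hand or left-hand, so if it stops at once try the other way. Lift the cap out and finish while still holding it level in the gripper, 5 cm or more above the shut lid, and leave the other things on the worktop where they are.

Things in the scene. Friction and masses are not known exactly. Their poses are not given: they have to be found in the camera images.
- cooker_lid (a joint): Lid angle (rad) of the rice cooker, a round white appliance 200 mm across with a steel pot inside, standing on the worktop. 0 = shut; it starts open at 0.85. The hinge is stiff: the lid stays where it is left and takes 1 to 4 N on its front lip to move. It has no latch: pulling a still locked cap up with about 9 N lifts the lid.
- lid_hinge (a point): Point on the lid's hinge axis, at the back of the cooker, 124 mm above the worktop. Axes are the lid's: y runs along the hinge axis, -x from the hinge to the front lip, z out of the lid's outer face (straight up when shut). The lid opens by turning about +y.
- lid_lip (a point): Middle of the upper face of the lid's front lip (62 mm wide, 11 mm thick), 217 mm from the hinge along the lid's -x and 14 mm along its z; the place to press. Axes of the lid. 138 mm above the worktop when shut, about 297 mm at the start. The lip reaches 11 mm further out.
- vent (a point): Centre of the vent's seat in the middle of the lid's outer face, 105 mm from the hinge; same axes as the lid. 160 mm above the worktop when shut. A steel bezel of 66 mm surrounds it; the domed lid falls away from it on all sides.
- vent_cap: Black steam-vent cap, seated on the lid's vent at the start. Origin: centre of the underside of its round skirt (58 mm across, 8 mm thick, domed to 11 mm); own z points up out of the lid. On top is a straight grip bar along its own x. Below the skirt a stem with two thread lugs goes 32 mm down into the lid. 60 g (0.7 to 1.4 times). Now and then it loosens either way.
- lemon: Lemon lying beside the cooker, 83 x 58 mm: bystander.
- salt_shaker: Salt shaker behind the cooker, 44 mm across, 90 mm high: bystander.
- pepper_mill: Dark wooden pepper mill behind the cooker, 58 mm across, 160 mm high: bystander.
- spice_jar: Spice jar with a black lid, 41 mm across, 105 mm high, standing beside the cooker: bystander.
- teaspoon: Teaspoon lying on the worktop, 130 mm long: bystander.
- cap_grip (a point): Centre of the cap's grip bar, 18 mm above the cap's origin; axes of the cap. Bar: 48 mm long (own x), 16 mm wide, top 13 mm above this point. It starts along the lid's x within 0.05 rad. Coarse two-start thread, 2 mm vertical play: the wrong way it stops dead after 15 to 20 degrees; the other way it turns freely, is loose from 50 and stops at 68 degrees. Hand unseen; changes each start.
Not all that is in view belongs to the job. What is shaped like the vent_cap but orange or purple is not meant.

How it is judged:
By the outcome, as a careful person would: the job done as asked, in the order asked, and still so for the second after the job is handed in, while the arm keeps its last pose, push and grip.
It also fails if it takes over 51 s, if anything falls off the work surface, if the arm or the gripper's body presses on something with over 40 N, if the wrist force passes 120 N, or if a joint passes its speed limit or range.

### The arm

A 6-joint arm with a two-finger parallel gripper is mounted at the origin on a cart in front of the work surface, level with it; the furniture and walls round the work are solid. World frame = base frame: x ahead of the robot, y to its left, z up, the work surface at z = 0. Lengths are in m, angles in rad, forces in N, time in s.
With the tool pointing down it reaches from about 0.275 to 0.775 m from the base axis. Payload 14.6 kg.
Tool frame: the origin (TCP) lies at the very end of the fingers, on their centre line; the grasp point (between the pads) lies pinch_z behind it (pinch_z is the distance from the TCP to the grasp point, in m); z points along the fingers, y is the line along which they close (so a half turn about z gives the same grasp; the last joint's range is limited). The gripper opens to 85 mm and grips with 20 to 120 N. Pads are 22 mm wide; open, the fingers measure 114 mm over their backs; the gripper's body (76 mm by 85 mm) begins 54 mm behind the grasp point. The pads swing forward as they close: fully open they stand 13 mm farther back than shut.
Start: joints at [1.08, 0.263, -0.048, 1.259, 0, 1.415], TCP at [0.173, 0.496, 0.231] pointing down, gripper open.
Joint ranges: [-2.65, 2.65], [-0.89, 1.7], [-1.18, 1.37], [-2.13, 2.11], [-1.35, 1.29], [-3.14, 3.14]. Speed limits (rad/s): [1.89, 1.89, 2.57, 2.79, 3.14, 3.14].

### API

Orientations are given as a unit quaternion [x, y, z, w].
In Python, from rig import read_state, snapshot, get_calibration, sign_off, find_in, landmark_of, pinch_z gives the robot as it stands. The module is installed in compiled form; this text tells all that it offers.
- The arm moves only by the tool step_arm, never from a script. Its argument "motion" is a list of rows, each a list of 3 entries, a list of its own where there are three numbers: the shift along the tool's x, y, z in m, then the turn, a rotation vector about the tool's x, y, z in degrees, then the closure, from -1 (fully open) to 1 (shut). In form: [[[tx, ty, tz], [ax, ay, az], gripper], ...]. A call has exactly 10 rows; each row is the pose to reach, as a shift and turn from the pose commanded when the call began, along the tool's axes at that moment; what a row does not reach only later rows make up. A row lasts 1/8 s, in which the tool goes at most 62.5 mm and 10.7 degrees, less where a joint would pass 70% of its speed; a pose out of reach is approached as far as the arm can. A call with a gripper value outside its range is refused whole. The fingers move at their own pace and stop on an object; the grip force is fixed at half the most. Time passes only in rows, so rows that repeat a pose let the fingers close, or fill a call up. It gives the time, the measured TCP pose, the force, the opening and the grip force at its end, in the units of the state.
- read_state(): the state, without advancing time (a new reading comes with each control period).
- snapshot(name): name is "scene" or "top" or "wrist"; returns (picture, depth): 384x512x3 uint8, red, green, blue; 384x512 float32, m along the optical axis (not along the pixel's ray), 0 where there is no reading.
- get_calibration(name): a dict with "mtx" (3x3 intrinsics, pixels), "distortion" ([k1, k2, p1, p2, k3] as OpenCV has them; the pictures are not rectified), "eye" and "orientation" of the camera in the world. Camera axes: x right, y up, looking along -z (the intrinsics and any distortion apply to the point x, -y, -z); pixel columns grow to the right and rows downward; lengths in m; the calibration is good to about 2 mm. A picture is of the moment at which its call begins: read the wrist's pose just before it. get_calibration takes no time and is no camera call; for the wrist camera it gives the pose at the moment of the call.
- sign_off(): hands the job in; it is judged then, once.
Trained networks look in the newest picture that a camera, given by its name, has taken for a name from the list of things; names that differ only in an ending like _2 or _b are one class to them, and where a whole thing is asked for, a point or a joint stands for the part that bears it (a point fixed in the world has none). Each returns a list of dicts, best first, with "confidence" (0 to 1); they miss things now and then, are a little off and sometimes report something else, mostly with a low value. They report only what shows in the picture. A call takes as long as a camera call. They do not tell look-alikes from the thing itself.
- find_in(label, camera): "rect" ([left, top, right, bottom] in pixels, round what is visible of it).
- landmark_of(label, camera): "uv" ([column, row] in pixels: a listed point, or the origin of a listed thing).
The state is a dict: "t": time; "qpos": joint angles; "qvel": joint speeds; "joint_efforts": joint torques, N m; "eef_pos": TCP position; "eef_rot": TCP orientation; "force": force on the tool from outside, world axes, zero at the start; "ft_torque": the same for the moment, N m; "opening": finger opening in m; "grip_force": force on a finger pad.
Only numpy, scipy, OpenCV 4.12 (cv2) and the standard library are available. Lean on these libraries where they do the work, as an engineer would, in place of code of your own. Each camera call takes 0.05 s, during which the arm holds its last target. There are 200 camera calls.

## Working session

There is one attempt and no reset: what is moved stays moved. The work goes in short steps, Python scripts to look and compute and a tool call to move; the robot and the scene stay as the last step left them, time stands still between calls to the robot, and variables do not carry over. Pictures are saved under pics/ and viewed, at most 10 in all, crops included, and the job is handed in when it is done.

Besides the shell and the picture viewer there is one more tool, called after ">>>" by a JSON object that holds its "op" and its "data". step_arm: Moves the arm, as the interface text tells. Its arguments: {"type":"object","properties":{"motion":{"type":"array"}},"required":["motion"]}

```bash
mkdir -p pics
cat > h.py <<'E'
import numpy as np,cv2
from rig import *
from scipy.spatial.transform import Rotation as R
def world(cam,uv,d=None,dep=None,z=None):
    c=get_calibration(cam);K=np.array(c["mtx"]);D=np.array(c["distortion"])
    p=cv2.undistortPoints(np.array([[uv]],float),K,D)[0,0]
    r=R.from_quat(c["orientation"]).apply([p[0],-p[1],-1]);e=np.array(c["eye"])
    if z is not None: d=(z-e[2])/r[2]
    elif d is None:
        u,v=map(int,np.round(uv));w=dep[max(0,v-1):v+2,max(0,u-1):u+2];d=np.median(w[w>0]) if (w>0).any() else np.nan
    return e+r*d
E
python3 - <<'E'
from h import *
print(pinch_z)
ims=[]
for cam in ["scene","top"]:
    im,d=snapshot(cam);np.save(cam+'_d.npy',d);ims.append(im)
    print(cam,np.round(get_calibration(cam)["eye"],3))
    for n in ["lid_hinge","lid_lip","vent","vent_cap","cap_grip"]:
        for r in landmark_of(n,cam)[:3]:
            print(n,round(r["confidence"],2),np.round(r["uv"],1),np.round(world(cam,r["uv"],dep=d),3))
    for n in ["lemon","salt_shaker","pepper_mill","spice_jar","teaspoon","vent_cap"]:
        for r in find_in(n,cam)[:3]:
            b=r["rect"];c=[(b[0]+b[2])/2,(b[1]+b[3])/2]
            print(n,round(r["confidence"],2),np.round(b),np.round(world(cam,c,dep=d),3))
im=np.vstack(ims)
cv2.imwrite("pics/a.png",cv2.resize(im[:,:,::-1],(400,600),interpolation=cv2.INTER_AREA))
cv2.imwrite("pics/s.png",ims[0][:,:,::-1]);cv2.imwrite("pics/t.png",ims[1][:,:,::-1])
print(read_state())
E
```

```text
0.0187
scene [-0.004 -0.125  0.952]
lid_lip 0.63 [222.8 190.3] [0.49  0.255 0.289]
lid_lip 0.43 [289.1 204.1] [0.753 0.218 0.016]
vent 0.7 [290.3 203. ] [0.754 0.215 0.021]
vent 0.68 [244. 187.] [0.552 0.242 0.252]
vent_cap 0.63 [248.9 187.4] [0.558 0.233 0.25 ]
vent_cap 0.62 [310.8 267.3] [0.567 0.056 0.056]
vent_cap 0.61 [292.6 304.3] [0.453 0.045 0.057]
cap_grip 0.86 [298.3 317.5] [0.439 0.021 0.038]
cap_grip 0.8 [306.3 267.5] [0.571 0.069 0.04 ]
cap_grip 0.57 [251.5 181.9] [0.579 0.239 0.247]
lemon 0.95 [193. 195. 216. 220.] [0.588 0.4   0.049]
lemon 0.18 [203. 179. 282. 220.] [0.496 0.209 0.282]
salt_shaker 0.89 [284. 181. 297. 205.] [0.755 0.219 0.06 ]
pepper_mill 0.66 [304. 177. 328. 223.] [0.754 0.138 0.081]
spice_jar 0.88 [153. 238. 176. 275.] [0.383 0.367 0.085]
spice_jar 0.51 [204. 180. 280. 217.] [0.498 0.213 0.282]
spice_jar 0.32 [236. 176. 260. 194.] [0.562 0.239 0.251]
vent_cap 0.79 [300. 258. 322. 281.] [0.563 0.052 0.054]
vent_cap 0.48 [236. 173. 259. 194.] [0.563 0.241 0.253]
top [0.565 0.246 1.03 ]
lid_hinge 0.81 [253.3 194.4] [0.602 0.241 0.233]
lid_lip 0.55 [252.
[... 850 characters left out ...]
 0.042 0.054]
{'t': 1.2, 'qpos': array([ 1.07970682e+00,  2.63120425e-01, -4.82834388e-02,  1.25939235e+00,
       -2.22719673e-05,  1.41548225e+00]), 'qvel': array([ 0.00040019,  0.00031679, -0.00149434,  0.00037387, -0.0001683 ,
        0.00027881]), 'joint_efforts': array([-9.65515574e-04, -6.37430120e+01,  3.84776616e+01,  1.19420871e-03,
       -2.27690921e-04, -1.64485829e-05]), 'eef_pos': array([0.17301328, 0.49568834, 0.23127377]), 'eef_rot': array([ 1.67100138e-01,  9.85939929e-01, -3.48150051e-06,  1.05779342e-05]), 'force': array([-0.18587838, -1.47477782, -0.40948449]), 'ft_torque': array([-0.03214915,  0.0512266 , -0.0276538 ]), 'grip_force': 0.0, 'opening': 0.08533639183104216}
```

View pics/t.png

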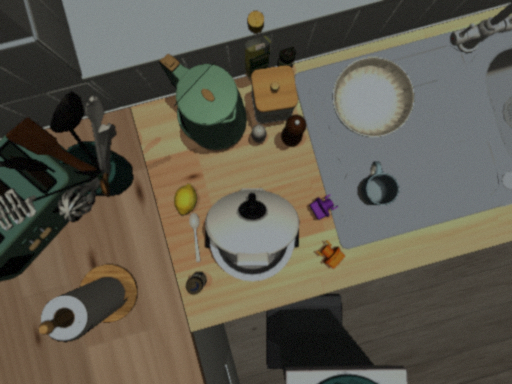

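View pics/s.png

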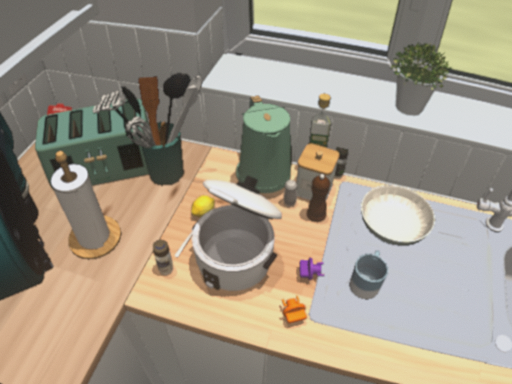

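The top view shows three candidates:
- Black cap on the lid at (252,205).
- Purple look-alike at (320,207).
- Orange look-alike at (331,256).

By the description, the black one on the lid is the target. Next I'll check it in a close crop and measure the lid's yaw.

Run:
```python
from h import *
d=np.load('top_d.npy');P=[];UV=[]
for v in range(180,285):
    for u in range(195,310):
        if d[v,u]>0: UV.append((u,v,d[v,u]))
UV=np.array(UV);c=get_calibration("top");K=np.array(c["mtx"])
p=cv2.undistortPoints(UV[:,None,:2].copy(),K,np.array(c["distortion"]))[:,0]
W=np.array(c["eye"])+R.from_quat(c["orientation"]).apply(np.c_[p[:,0],-p[:,1],-np.ones(len(p))]*UV[:,2:])
m=W[:,2]>0.15;L=W[m];rad=np.hypot(L[:,0]-.57,L[:,1]-.243)
print(m.sum(),L.min(0),L.max(0))
A=L[rad>.04];A=A[A[:,0]<.6]
co=np.linalg.lstsq(np.c_[A[:,:2],np.ones(len(A))],A[:,2],rcond=None)[0];print("plane",co,"yaw",np.degrees(np.arctan2(co[1],co[0])))
lip=L[(L[:,0]<.505)&(L[:,2]>.27)];
q=L[L[:,2]>.25]; q=q[q[:,0]<.53]
print("lip",len(q));
for zc in np.arange(.25,.31,.01):
    s=L[(L[:,2]>zc)&(L[:,2]<zc+.01)&(L[:,0]<.55)]
    if len(s): print(round(zc,2),len(s),np.round(s.mean(0),3),np.round(s.min(0),3),np.round(s.max(0),3))
im=cv2.imread("pics/t.png")[180:290,190:310]
cv2.imwrite("pics/tc.png",cv2.resize(im,None,fx=5,fy=5,interpolation=cv2.INTER_CUBIC))
```

```text
5263 [0.4650355  0.14579999 0.15042534] [0.61604347 0.34314912 0.3051366 ]
plane [-9.18812779e-01  4.28379479e-04  7.37985412e-01] yaw 179.97328690355005
lip 2049
0.25 565 [0.532 0.244 0.255] [0.501 0.161 0.25 ] [0.55  0.327 0.26 ]
0.26 613 [0.52  0.244 0.265] [0.49  0.171 0.26 ] [0.538 0.32  0.27 ]
0.27 604 [0.507 0.245 0.275] [0.484 0.183 0.27 ] [0.525 0.305 0.28 ]
0.28 412 [0.494 0.244 0.284] [0.476 0.204 0.28 ] [0.509 0.287 0.29 ]
0.29 235 [0.476 0.244 0.296] [0.465 0.214 0.29 ] [0.485 0.275 0.3  ]
0.3 93 [0.471 0.245 0.301] [0.466 0.216 0.3  ] [0.476 0.273 0.305]
```

View pics/tc.png

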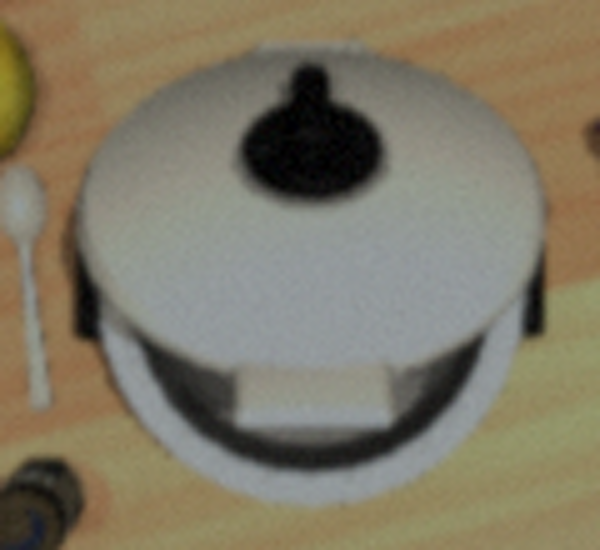

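The crop confirms a black cap on the lid, with its bar along the lid's axis. The lip is at about (312,400) in the crop. The lid yaw is about 0, which puts the hinge at x≈0.607, y≈0.2445. When shut, the lip will be at (0.390, 0.2445, 0.138) and the vent at (0.502, 0.2445, 0.160). First I'll approach a point behind and above the lip with the gripper shut.

>>> {"op": "step_arm", "data": {"motion": [[[-0.03,-0.01,-0.05],[0,0,-5],1],[[-0.08,-0.025,-0.1],[0,0,-10],1],[[-0.14,-0.044,-0.129],[0,0,-15],1],[[-0.2,-0.063,-0.129],[0,0,-19.2],1],[[-0.26,-0.082,-0.129],[0,0,-19.2],1],[[-0.31,-0.098,-0.129],[0,0,-19.2],1],[[-0.36,-0.113,-0.129],[0,0,-19.2],1],[[-0.401,-0.126,-0.129],[0,0,-19.2],1],[[-0.401,-0.126,-0.129],[0,0,-19.2],1],[[-0.401,-0.126,-0.129],[0,0,-19.2],1]]}}

```text
t: 2.45
eef_pos: [0.5098, 0.2447, 0.3603]
eef_rot: [0.0, 1.0, 0.0, -0.0]
force: [-1.2, 0.4, -0.2]
opening: -0.0003
grip_force: 0.0
```

Run:
```python
from h import *
s=read_state();p=s["eef_pos"];r=R.from_quat(s["eef_rot"])
print(s["t"],p,s["force"],s["opening"],r.as_matrix().round(3).tolist())
def T(th,n=0):
    x,z=-.217,.014+n
    return np.array([.607+x*np.cos(th)+z*np.sin(th)+.011*min(1,th/.4),.2445,.124-x*np.sin(th)+z*np.cos(th)])
for th,n in [(.85,.02),(.85,.004),(.75,0),(.65,0),(.55,0),(.45,0),(.35,0),(.25,0),(.16,0),(.08,0),(0,0),(0,-.004)]:
    print(th,T(th,n).round(3),r.inv().apply(T(th,n)-p).round(3))
```

```text
2.45 [0.50976958 0.24474803 0.36030652] [-1.17081817  0.39629184 -0.23895275] -0.0002795642386539435 [[-1.0, 0.001, -0.0], [0.001, 1.0, 0.0], [0.0, 0.0, -1.0]]
0.85 [0.5   0.244 0.309] [ 0.009 -0.     0.051]
0.85 [0.488 0.244 0.299] [ 0.021 -0.     0.061]
0.75 [0.469 0.244 0.282] [ 0.041 -0.     0.078]
0.65 [0.454 0.244 0.266] [ 0.056 -0.     0.094]
0.55 [0.44  0.244 0.249] [ 0.069 -0.     0.111]
0.45 [0.429 0.244 0.231] [ 0.081 -0.     0.129]
0.35 [0.418 0.244 0.212] [ 0.092 -0.     0.149]
0.25 [0.407 0.244 0.191] [ 0.103 -0.     0.169]
0.16 [0.399 0.244 0.172] [ 0.11  -0.     0.188]
0.08 [0.394 0.244 0.155] [ 0.116 -0.     0.205]
0 [0.39  0.244 0.138] [ 0.12  -0.     0.222]
0 [0.39  0.244 0.134] [ 0.12  -0.     0.226]
```

>>> {"op": "step_arm", "data": {"motion": [[[0.009,0,0.051],[0,0,0],1],[[0.021,0,0.061],[0,0,0],1],[[0.031,0,0.07],[0,0,0],1],[[0.041,0,0.078],[0,0,0],1],[[0.056,0,0.094],[0,0,0],1],[[0.069,0,0.111],[0,0,0],1],[[0.081,0,0.129],[0,0,0],1],[[0.087,0,0.139],[0,0,0],1],[[0.092,0,0.149],[0,0,0],1],[[0.092,0,0.149],[0,0,0],1]]}}

```text
t: 3.7
eef_pos: [0.4175, 0.2447, 0.211]
eef_rot: [0.0, 1.0, -0.0, -0.0]
force: [-0.8, -1.2, 0.2]
opening: -0.0
grip_force: 0.0
```

>>> {"op": "step_arm", "data": {"motion": [[[0.005,0,0.01],[0,0,0],1],[[0.011,0,0.02],[0,0,0],1],[[0.014,0,0.029],[0,0,0],1],[[0.018,0,0.039],[0,0,0],1],[[0.021,0,0.047],[0,0,0],1],[[0.024,0,0.056],[0,0,0],1],[[0.026,0,0.064],[0,0,0],1],[[0.028,0,0.072],[0,0,0],1],[[0.028,0,0.075],[0,0,0],1],[[0.028,0,0.076],[0,0,0],1]]}}

```text
t: 4.95
eef_pos: [0.3899, 0.2448, 0.1373]
eef_rot: [0.0, 1.0, 0.0, 0.001]
force: [-18.6, -7.2, 58.6]
opening: 0.0001
grip_force: 29.3
```

Run:
```python
from h import *
print(read_state()["eef_pos"],read_state()["force"])
im,d=snapshot("scene");cv2.imwrite("pics/s2.png",cv2.resize(im[150:320,130:330,::-1],None,fx=3.5,fy=3.5))
```

```text
[0.38989011 0.24477827 0.13732444] [-18.63277462  -7.18206273  58.55185218]
```

View pics/s2.png

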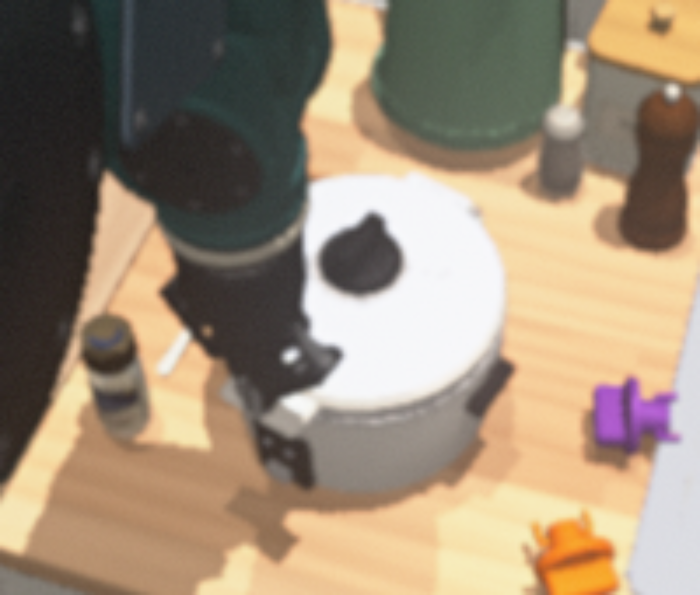

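The lid is shut, with the cap black at crop (362,255) and the lip pressed at (280,400). Nothing else has been disturbed. I'll lift off, move over the cap with the gripper open, and take a wrist view.

>>> {"op": "step_arm", "data": {"motion": [[[0,0,-0.02],[0,0,0],1],[[0,0,-0.06],[0,0,0],1],[[0,0,-0.11],[0,0,0],0],[[-0.03,0,-0.14],[0,0,0],-1],[[-0.06,0,-0.16],[0,0,0],-1],[[-0.09,0,-0.16],[0,0,0],-1],[[-0.112,0,-0.16],[0,0,0],-1],[[-0.112,0,-0.16],[0,0,0],-1],[[-0.112,0,-0.16],[0,0,0],-1],[[-0.112,0,-0.16],[0,0,0],-1]]}}

```text
t: 6.25
eef_pos: [0.5014, 0.2446, 0.2955]
eef_rot: [0.0, 1.0, 0.0, 0.0]
force: [0.1, 0.2, 0.3]
opening: 0.0854
grip_force: 0.0
```

Run:
```python
from h import *
s=read_state();print(s["eef_pos"],s["force"],s["opening"],s["qpos"].round(2))
im,d=snapshot("wrist");cv2.imwrite("pics/w.png",im[:,:,::-1]);np.save("w_d.npy",d)
for n,z in [("cap_grip",.178),("vent_cap",.16),("vent",.16),("lid_lip",.138)]:
    for r in landmark_of(n,"wrist")[:2]:
        print(n,round(r["confidence"],2),np.round(r["uv"],1),world("wrist",r["uv"],dep=d).round(3),world("wrist",r["uv"],z=z).round(3))
for r in find_in("vent_cap","wrist")[:2]: print(r)
v,u=np.nonzero(im.max(2)<70);W=np.array([world("wrist",(a,b),dep=d) for a,b in zip(u[::3],v[::3])])
B=W[(W[:,2]>.184)&(W[:,2]<.2)&(np.hypot(W[:,0]-.502,W[:,1]-.2445)<.05)]
print(len(B));c=B[:,:2].mean(0);w,V=np.linalg.eigh(np.cov(B[:,:2].T));print(c,B.min(0),B.max(0),V[:,1],w**.5)
```

```text
[0.50141126 0.24463804 0.29550233] [0.05505081 0.21439116 0.31090546] 0.08536188724139936 [0.31 0.31 0.2  1.45 0.   0.31]
cap_grip 0.92 [257.9 190.5] [0.504 0.246 0.192] [0.509 0.247 0.178]
cap_grip 0.86 [144.2 198.1] [0.57  0.076 0.037] [0.517 0.135 0.178]
vent_cap 0.77 [111.  121.2] [0.455 0.045 0.042] [0.444 0.104 0.16 ]
vent_cap 0.71 [253.8 186.1] [0.5   0.243 0.191] [0.511 0.243 0.16 ]
lid_lip 0.79 [257.8  68.3] [0.397 0.247 0.138] [0.397 0.247 0.138]
{'rect': [113.3, 178.3, 156.5, 221.7], 'confidence': 0.95}
{'rect': [88.1, 97.0, 136.3, 145.2], 'confidence': 0.84}Traceback (most recent call last):
  File "<stdin>", line 8, in <module>
  File "h.py", line 5, in world
    c=get_calibration(cam);K=np.array(c["mtx"]);D=np.array(c["distortion"])
ValueError: time passes only in moves, steps and waits
```

View pics/w.png

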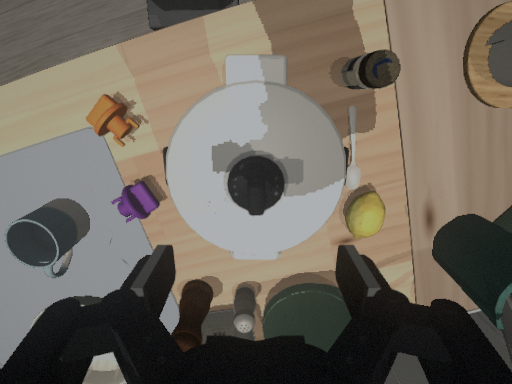

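The wrist view shows the cap at (256,183) with its bar pointing down the image, and the lid shut with the lip at (257,68). The orange one is at (108,118) and the purple at (137,201). Next I'll refine the bar's centre from the saved depth.

Run:
```python
from h import *
d=np.load("w_d.npy");im=cv2.imread("pics/w.png");c=get_calibration("wrist")
v,u=np.mgrid[60:260,160:350];v=v.ravel();u=u.ravel();D=d[v,u]
p=cv2.undistortPoints(np.c_[u,v].astype(float)[:,None],np.array(c["mtx"]),np.array(c["distortion"]))[:,0]
W=np.array(c["eye"])+R.from_quat(c["orientation"]).apply(np.c_[p[:,0],-p[:,1],-np.ones(len(p))]*D[:,None])
ok=D>0;near=np.hypot(W[:,0]-.505,W[:,1]-.2445)<.05
B=W[ok&near&(W[:,2]>.185)&(W[:,2]<.2)];w,V=np.linalg.eigh(np.cov(B[:,:2].T))
print(c["eye"],len(B),B.mean(0),np.percentile(B,[2,98],axis=0).round(3),V[:,1],w**.5)
S=W[ok&near&(im[v,u].max(1)<70)&(W[:,2]>.16)];print("cap",len(S),np.percentile(S,[1,99],axis=0).round(3))
L=W[ok&(W[:,2]>.125)&(W[:,2]<.175)&(im[v,u].max(1)>90)];print("lid",np.percentile(L,[.3,99.7],axis=0).round(3))
```

```text
[0.4193193  0.24401696 0.43842372] 817 [0.5054803  0.24460064 0.19041675] [[0.484 0.237 0.187]
 [0.529 0.252 0.192]] [-0.99992326 -0.0123885 ] [0.00448973 0.01339968]
cap 2841 [[0.48  0.199 0.162]
 [0.529 0.288 0.323]]
lid [[0.39  0.15  0.135]
 [0.608 0.339 0.162]]
```

Bar centre is (0.506, 0.2446) with its top at 0.191, as expected. I'll descend to TCP z 0.175, clear of the skirt, and close.

>>> {"op": "step_arm", "data": {"motion": [[[-0.005,0,0.05],[0,0,0],-1],[[-0.005,0,0.09],[0,0,0],-1],[[-0.005,0,0.11],[0,0,0],-1],[[-0.005,0,0.12],[0,0,0],-1],[[-0.005,0,0.1205],[0,0,0],0],[[-0.005,0,0.1205],[0,0,0],1],[[-0.005,0,0.1205],[0,0,0],1],[[-0.005,0,0.1205],[0,0,0],1],[[-0.005,0,0.1205],[0,0,0],1],[[-0.005,0,0.1205],[0,0,0],1]]}}

```text
t: 7.8
eef_pos: [0.5074, 0.2447, 0.1753]
eef_rot: [0.0, 1.0, 0.0, 0.0]
force: [-0.2, -0.6, 6.0]
opening: 0.0145
grip_force: 60.4
```

Gripped. Now I'll turn counter-clockwise slowly, which is tool -z.

>>> {"op": "step_arm", "data": {"motion": [[[0,0,0],[0,0,-4],1],[[0,0,0],[0,0,-8],1],[[0,0,0],[0,0,-12],1],[[0,0,0],[0,0,-15],1],[[0,0,0],[0,0,-17],1],[[0,0,0],[0,0,-19],1],[[0,0,0],[0,0,-21],1],[[0,0,0],[0,0,-23],1],[[0,0,0],[0,0,-24],1],[[0,0,0],[0,0,-24],1]]}}

```text
t: 9.05
eef_pos: [0.507, 0.2442, 0.1752]
eef_rot: [-0.207, 0.978, -0.0, 0.0]
force: [-3.0, -2.5, 7.0]
opening: 0.0145
grip_force: 61.1
```

Run:
```python
from h import *
s=read_state();print(s["eef_pos"],s["force"],s["ft_torque"],s["opening"],R.from_quat(s["eef_rot"]).as_matrix()[:2,1],s["joint_efforts"].round(2))
```

```text
[0.50701379 0.24423728 0.17524965] [-2.99631731 -2.53155756  7.00452917] [-0.73844758  0.52992935 -0.78972988] 0.014517338461661271 [-0.40538606  0.91414534] [  1.21 -66.41  36.64  -1.49   0.66  -0.96]
```

>>> {"op": "step_arm", "data": {"motion": [[[0,0,0],[0,0,2],1],[[0,0,0],[0,0,4],1],[[0,0,0],[0,0,6],1],[[0,0,0],[0,0,8],1],[[0,0,0],[0,0,10],1],[[0,0,0],[0,0,12],1],[[0,0,0],[0,0,12],1],[[0,0,0],[0,0,12],1],[[0,0,0],[0,0,12],1],[[0,0,0],[0,0,12],1]]}}

```text
t: 10.3
eef_pos: [0.5073, 0.2448, 0.1753]
eef_rot: [-0.104, 0.995, 0.0, 0.0]
force: [-0.7, 0.7, 5.6]
opening: 0.0143
grip_force: 60.5
```

Run:
```python
from h import *
s=read_state();print(s["eef_pos"],s["force"],s["ft_torque"],s["opening"],R.from_quat(s["eef_rot"]).as_matrix()[:2,1],s["joint_efforts"].round(2))
```

```text
[0.507321   0.24480708 0.17529375] [-0.67335347  0.73446692  5.55103931] [ 0.16664242  0.18590322 -0.04416668] 0.014251279785851917 [-0.20723832  0.9782904 ] [-5.900e-01 -6.743e+01  3.563e+01 -2.400e-01 -3.100e-01 -6.000e-02]
```

The torque fell from 0.8 to about 0 on backing off, so counter-clockwise hit the stop. The thread is left-hand, so I'll turn clockwise.

>>> {"op": "step_arm", "data": {"motion": [[[0,0,0],[0,0,8],1],[[0,0,0],[0,0,16],1],[[0,0,0],[0,0,24],1],[[0,0,0],[0,0,32],1],[[0,0,0],[0,0,40],1],[[0,0,0],[0,0,48],1],[[0,0,0],[0,0,56],1],[[0,0,0],[0,0,62],1],[[0,0,0],[0,0,66],1],[[0,0,0],[0,0,66],1]]}}

```text
t: 11.55
eef_pos: [0.507, 0.2447, 0.1753]
eef_rot: [0.455, 0.891, 0.0, 0.0]
force: [-2.7, 0.6, 7.2]
opening: 0.0145
grip_force: 60.7
```

Run:
```python
from h import *
s=read_state();print(s["eef_pos"],s["force"],s["ft_torque"],s["opening"],R.from_quat(s["eef_rot"]).as_matrix()[:2,1],s["joint_efforts"].round(2))
```

```text
[0.50700665 0.24474882 0.175294  ] [-2.69130352  0.57564431  7.2304149 ] [ 0.06064926  0.60094704 -0.08055119] 0.014531058518055565 [0.8100105  0.58641509] [ -0.8  -66.74  36.24  -1.08  -0.36   0.51]
```

It turns freely. Now a gentle lift test of 5 mm.

>>> {"op": "step_arm", "data": {"motion": [[[0,0,-0.0005],[0,0,0],1],[[0,0,-0.001],[0,0,0],1],[[0,0,-0.0015],[0,0,0],1],[[0,0,-0.002],[0,0,0],1],[[0,0,-0.0025],[0,0,0],1],[[0,0,-0.003],[0,0,0],1],[[0,0,-0.0035],[0,0,0],1],[[0,0,-0.004],[0,0,0],1],[[0,0,-0.005],[0,0,0],1],[[0,0,-0.005],[0,0,0],1]]}}

```text
t: 12.8
eef_pos: [0.507, 0.2446, 0.1799]
eef_rot: [0.454, 0.891, -0.0, -0.0]
force: [-1.2, -0.6, 0.1]
opening: 0.0143
grip_force: 59.7
```

>>> {"op": "step_arm", "data": {"motion": [[[0,0,-0.005],[0,0,0],1],[[0,0,-0.012],[0,0,0],1],[[0,0,-0.02],[0,0,0],1],[[0,0,-0.03],[0,0,0],1],[[0,0,-0.045],[0,0,0],1],[[0,0,-0.06],[0,0,0],1],[[0,0,-0.08],[0,0,0],1],[[0,0,-0.1],[0,0,0],1],[[0,0,-0.11],[0,0,0],1],[[0,0,-0.11],[0,0,0],1]]}}

```text
t: 14.05
eef_pos: [0.5074, 0.2447, 0.2903]
eef_rot: [0.454, 0.891, 0.0, 0.0]
force: [-0.5, -0.2, -2.1]
opening: 0.0144
grip_force: 59.7
```

Run:
```python
from h import *
print(read_state()["eef_pos"],read_state()["force"],read_state()["opening"])
a,d=snapshot("wrist");b,_=snapshot("scene")
cv2.imwrite("pics/f.png",np.vstack([cv2.resize(a,(400,300)),cv2.resize(b[120:320,100:366],(400,300))])[:,:,::-1])
```

```text
[0.50738998 0.24468904 0.29028468] [-0.47029812 -0.20336424 -2.14739586] 0.014379521264937889
```

View pics/f.png

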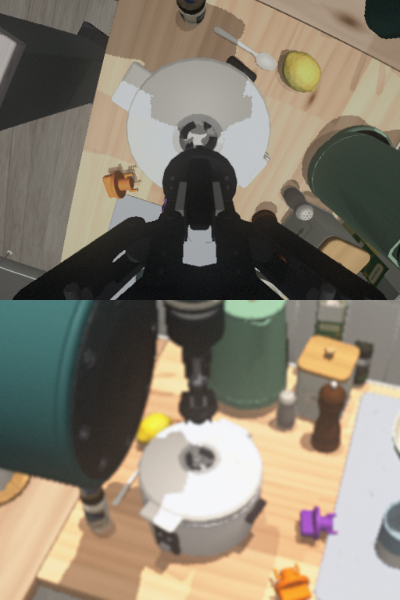

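The picture shows the cap held at (200,180) in the wrist half, the vent open at (200,130) and the lid down with the lip at (130,88). I'll check the lid height and cap level in numbers.

Run:
```python
from h import *
a,d=snapshot("wrist");c=get_calibration("wrist")
v,u=np.mgrid[0:384,0:512];v=v.ravel();u=u.ravel();D=d[v,u]
p=cv2.undistortPoints(np.c_[u,v].astype(float)[:,None],np.array(c["mtx"]),np.array(c["distortion"]))[:,0]
W=np.array(c["eye"])+R.from_quat(c["orientation"]).apply(np.c_[p[:,0],-p[:,1],-np.ones(len(p))]*D[:,None])
L=W[(D>0)&(abs(W[:,0]-.392)<.008)&(abs(W[:,1]-.2445)<.025)&(W[:,2]>.1)&(W[:,2]<.2)];print("lip",len(L),np.median(L,0))
r=np.hypot(W[:,0]-.507,W[:,1]-.2447);m=(D>0)&(W[:,2]>.265)&(W[:,2]<.30)&(r<.029)&(r>.019)&(a[v,u].max(1)<90)
S=W[m];S=S[S[:,2]<.289];co=np.linalg.lstsq(np.c_[S[:,:2]-[.507,.2447],np.ones(len(S))],S[:,2],rcond=None)[0];print("cap skirt",len(S),co,np.percentile(S[:,2],[5,50,95]))
```

```text
lip 793 [0.39223738 0.24518576 0.13827176]
cap skirt 2412 [ 0.02598801 -0.03774482  0.28280429] [0.27788593 0.28245046 0.2844687 ]
```

Lip height is 0.138, so the lid is shut. The cap is level within about 3°, and its underside is about 11 cm above the vent seat.

```bash
python3 -c "
from rig import *
print(sign_off())"
```

```text
the job is handed in; nothing more can be done
None
```

The job is handed in: the lid is shut, the left-hand-threaded cap came off turning clockwise and is held level about 11 cm above the lid, and the other things looked undisturbed.

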